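# Power up the battery unit and slide it under the microscope

### The job

Switch on the battery unit that lies on the microscope's sliding stage: while it is still out at the loading end, nudge its flush slide switch by the little ridge, away from the microscope, until it has snapped fully on. Then push the stage by its tail fully home under the hood, with the switch still on. Work gently, without leaning hard on the station, and leave the other things on the bench where they are.

Things in the scene. Friction and masses are not known exactly. Their poses are not given: they have to be found in the camera images.
- station: Microscope station, fixed to the table: white base plate 160 (x) by 360 (y from -150 to 210), 12 thick, with a track along its own y axis; +y leads in under the microscope. Origin on the table surface on the track's centre line, z up. Pillar and focus block at x 90 to 145, y 130 to 215, 257 high. Two stop posts (14 x 10, 24 high) at x = +-66, y = -120, beside the stage's way.
- hood (a point): On the station: middle of the opening's top edge on the loading side of the black hood that bridges the track. The hood is 150 wide (x), 90 deep (y), 100 high over the table, with microscope and camera above it (68 wide) to 220. The opening is 126 wide and reaches 50 above the table; the ridge passes with 2.5 to 10.5 to spare.
- stage (a joint): Position in m of the aluminium sliding stage along the station's +y: 0 = out against the loading stop, 0.130 = home against the stop under the microscope. It runs with about 2 N of friction and stays where it is left. A plate 106 wide (x), 186 long (y), top 25 above the table; the battery unit lies in its nest.
- tail (a point): On the stage: middle of the top edge of the outer (-y) face of its tail lip, an upright bar 70 wide (x), 10 thick, reaching from 21 to 47 above the table (the base plate's top is at 12). Pushing this face towards +y drives the stage. Axes as the station's.
- nest (a point): On the stage: centre of the nest, 41 above the table, 135 in +y from the tail face. The battery unit is a grey case, flat top 76 (x) by 90 (y), thin green board on its +y part. It rests on packing of unknown height: its top is truly up to 4 above or below this point. It also has play in y, up to 4 either way, shifting under about 1 N. Neither is reported: feel for them.
- ridge_mid (a point): On the stage (not on the unit), 20 in -y from nest: where the middle of the switch's ridge would be, 41 above the table, with the switch off and the unit centred. The ridge is truly up to 4 off in y and its foot (the unit's top face) up to 4 off in height. In a dark square; a black bar 16 long (x), 4 thick (y), standing 2.5 above the top face.
- switch (a joint): Slide switch's position in m along the station's -y, relative to the unit: 0 off, 0.008 on. Its black slider is flush but for the ridge. The detent resists with about 6 N at either end, fading to none half-way, then snaps over; let go sooner it springs back. A push on the ridge towards -y first takes up the unit's play and runs the stage out to its stop.
- marker: Bystander: white marker pen with a blue cap, 119 x 15 x 15, lying flat; origin under its middle.
- spool: Bystander: steel-grey solder spool standing on end, 54 diameter, 38 high; origin under its centre.
- flux: Bystander: small amber flux bottle with black cap, 32 diameter, 70 high; origin under its centre.
- tweezers: Bystander: steel tweezers lying flat, 120 long, 14 wide, 6 high; origin under the middle.
- tip_pot: Bystander: black round pot of brass wool for soldering tips, 68 diameter, 45 high; origin under its centre.
- parts_dish: Bystander: clear divided parts dish, 80 x 60 x 18; origin under its centre.
- wipes: Bystander: green box of wipes, 120 x 210 x 85 high; origin under its centre.

How it is judged:
By the outcome, as a careful person would: the job done as asked, in the order asked, and still so for the second after the job is handed in, with the robot touching nothing.
It also fails if it takes over 51 s, if anything falls off the work surface, if the arm or the gripper's body presses on something with over 40 N, if the wrist force passes 120 N, or if a joint passes its speed limit or range.

### The arm

A 6-joint arm with a two-finger parallel gripper is mounted at the origin on the work surface. World frame = base frame: x ahead of the robot, y to its left, z up, the work surface at z = 0. Lengths are in mm, angles in rad, forces in N, time in s.
With the tool pointing down it reaches from about 425 to 925 mm from the base axis. Payload 12.5 kg.
Tool frame: the origin (TCP) lies on the centre line of the jaws, within the pads' length; the fingertips stand 22 mm ahead of it and the grasp point (between the pads) lies 3 mm ahead of it; z points along the fingers, y is the line along which they close (so a half turn about z gives the same grasp; the last joint's range is limited). The gripper opens to 85 mm and grips with 20 to 120 N. Pads are 22 mm wide; open, the fingers measure 114 mm over their backs; the gripper's body (76 mm by 85 mm) begins 54 mm behind the grasp point. The pads swing forward as they close: fully open they stand 13 mm farther back than shut.
Start: joints at [1.039, 0.491, 1.559, -0, 1.092, -0.106], TCP at [258.14, 569.215, 253.327] pointing down, gripper open.
Joint ranges: [-3.1, 3.1], [-0.84, 2.19], [0.05, 2.79], [-1.13, 4.28], [0.06, 2.93], [-2.69, 2.69]. Speed limits (rad/s): [2.22, 2.22, 2.79, 3.14, 3.14, 3.14].

### API

Orientations are given as a rotation vector (axis times angle).
In Python, from workcell import robot gives the robot as it stands.
- The arm moves only by the shell command python3 -m inch 'ROWS'. ROWS is JSON, a list of rows, each a list of 7 numbers: the gripper command: -1 is shut, 1 is fully open, values between are in proportion, then the shift along the world's x, y, z in cm, then the turn, a rotation vector about the world's x, y, z in degrees. In form: [[jaw, tx, ty, tz, rx, ry, rz], ...]. A call has 1 to 8 rows; each row is the pose to reach, as a shift and turn from the pose commanded when the call began; what a row does not reach only later rows make up. A row lasts 1/8 s, in which the tool goes at most 62.5 mm and 10.7 degrees, less where a joint would pass 70% of its speed; a pose out of reach is approached as far as the arm can. A call with a gripper value outside its range is refused whole. The fingers move at their own pace and stop on an object; the grip force is fixed at half the most. Time passes only in rows, so rows that repeat a pose let the fingers close. It gives the time, the measured TCP pose, the force, the opening and the grip force at its end, in the units of the state.
- robot.read_state(): the state, without advancing time (a new reading comes with each control period).
- robot.camera(name): name is "scene" or "top"; returns a dict with "img" (384x512x3 uint8, blue, green, red), "range_z" (384x512 float32, mm along the optical axis (not along the pixel's ray), 0 where there is no reading), "mtx" (3x3 intrinsics, pixels), "rvec" (rotation vector, rad) and "tvec" (3), from world to camera coordinates, as OpenCV has them. Camera axes: x right, y down, z forward; pixel columns grow to the right and rows downward; lengths in mm; the calibration is good to about 2 mm. A picture is of the moment at which its call begins.
- robot.hand_in(): hands the job in; it is judged then, once.
The state is a dict: "time": time; "joint_pos": joint angles; "dq": joint speeds; "tau": joint torques, N m; "tcp_pos": TCP position; "tcp_rot": TCP orientation; "contact_force": force on the tool from outside, world axes, zero at the start; "ft_torque": the same for the moment, N m; "grip_width": finger opening in mm; "grip_force": force on a finger pad.
Only numpy, scipy, OpenCV 4.12 (cv2) and the standard library are available. Lean on these libraries where they do the work, as an engineer would, in place of code of your own. Each camera call takes 0.05 s, during which the arm holds its last target. There are 200 camera calls.

## Working session

There is one attempt and no reset: what is moved stays moved. The work goes in short steps, Python scripts to look and compute and a shell command to move; the robot and the scene stay as the last step left them, time stands still between calls to the robot, and variables do not carry over. Pictures are saved under pics/ and viewed, at most 10 in all, crops included, and the job is handed in when it is done.

```bash
mkdir -p pics; ls
python3 - <<'E'
from workcell import robot
import cv2,numpy as np
s=robot.read_state();print(s['time'],s['tcp_pos'],s['tcp_rot'],s['contact_force'],s['grip_width'])
for n in('top','scene'):
    c=robot.camera(n);cv2.imwrite(f'pics/{n}1.png',c['img']);np.savez(f'{n}1.npz',**c)
    R=cv2.Rodrigues(c['rvec'])[0];print(n,(-R.T@np.array(c['tvec']).reshape(3)).round(),R.round(2).tolist(),np.array(c['mtx']).round().tolist())
E
```

```text
pics
0.0 [258.00576839 569.01772498 252.69537916] [-6.63632705e-01 -3.07033433e+00  1.79978600e-03] [ 0.8146555   0.81395586 -0.75948976] 85.25238707719292
top [ 5.070e+02 -1.000e+00  1.174e+03] [[-0.01, -1.0, -0.02], [-1.0, 0.01, -0.06], [0.06, 0.02, -1.0]] [[357.0, 0.0, 253.0], [0.0, 357.0, 197.0], [0.0, 0.0, 1.0]]
scene [1279.  -42.  726.] [[0.11, 0.99, -0.01], [0.66, -0.08, -0.74], [-0.74, 0.08, -0.67]] [[353.0, 0.0, 257.0], [0.0, 353.0, 193.0], [0.0, 0.0, 1.0]]
```

View pics/top1.png

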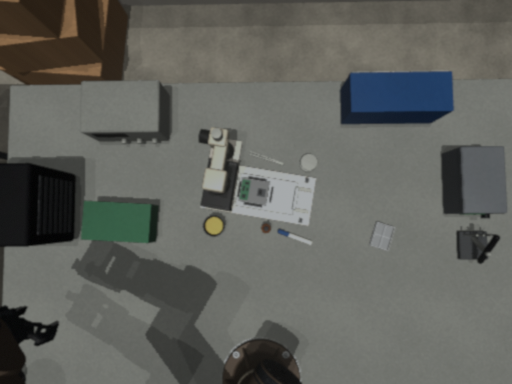

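View pics/scene1.png

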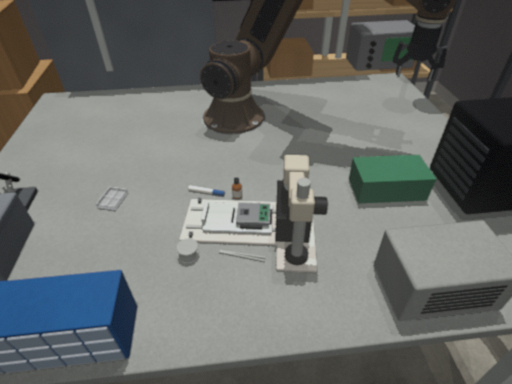

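The top view shows the station at about px (205–315, 130–225). Its hood is on the left (+y), and the tail lip is near px (300, 198). Next I'll enlarge that area.

Run:
```python
import cv2,numpy as np
for n,(x0,y0,x1,y1) in {'top':(195,120,325,240),'scene':(170,150,330,270)}.items():
    c=np.load(n+'1.npz');i=c['img'][y0:y1,x0:x1]
    k=6 if n=='top' else 5
    i=cv2.resize(i,None,fx=k,fy=k if n=='scene' else 5,interpolation=cv2.INTER_CUBIC) if n=='scene' else cv2.resize(i,None,fx=5,fy=5,interpolation=cv2.INTER_CUBIC)
    cv2.imwrite(f'pics/{n}crop.png',i)
```

```text
(no output)
```

View pics/topcrop.png

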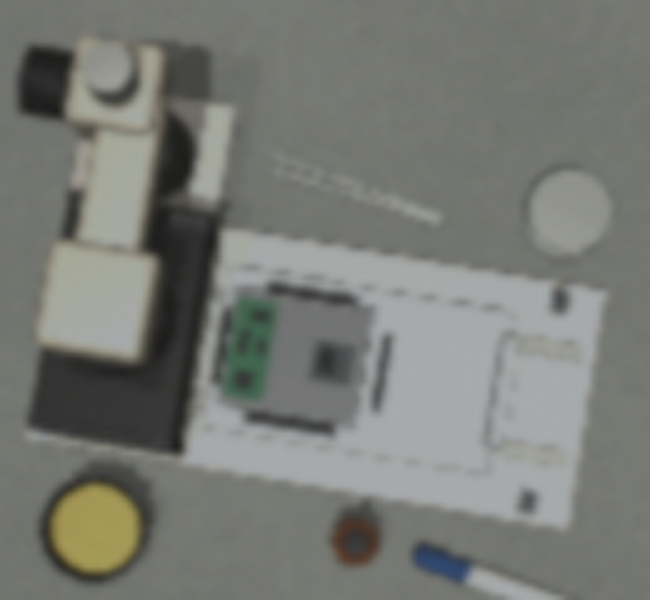

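View pics/scenecrop.png

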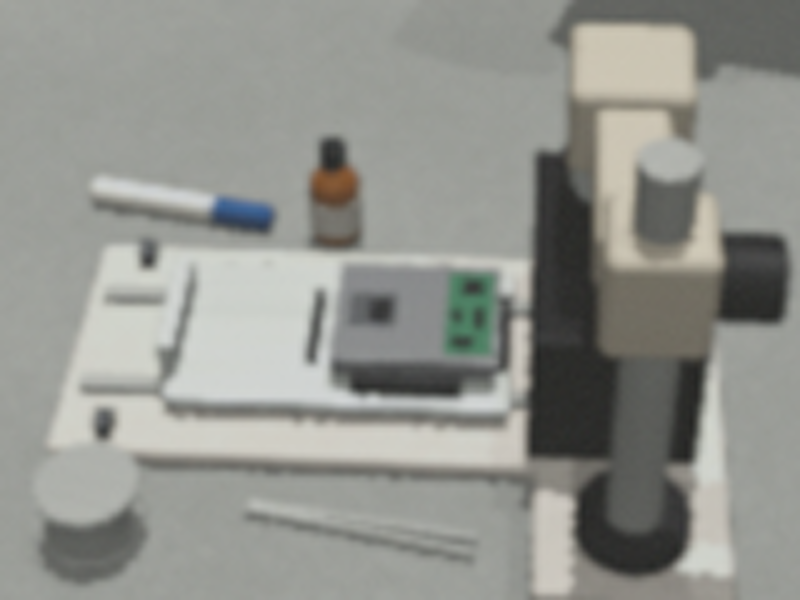

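The crops (5x, offset 195,120 for top and 170,150 for scene) show these features:

| View | Feature | Crop px |
|---|---|---|
| Top | Base corners | (607,291), (569,526) |
| Top | Stop posts | (560,298), (528,502) |
| Top | Hood front edge | (218,222) to (185,453) |
| Top | Dark switch square | about (332,362) |
| Top | Tail face | x ≈ 512–490 |
| Scene | Posts | (150,240), (104,412) |

Now I'll fit the station's pose from these points.

```bash
cat > h.py <<'E'
import numpy as np,cv2
class Cam:
    def __init__(s,c):
        s.c=c;s.K=np.array(c['mtx'],float);s.r=np.array(c['rvec'],float);s.t=np.array(c['tvec'],float).reshape(3)
        s.R=cv2.Rodrigues(s.r)[0];s.o=-s.R.T@s.t
    def ray(s,p,z):
        d=s.R.T@np.linalg.solve(s.K,[p[0],p[1],1.]);return s.o+d*(z-s.o[2])/d[2]
    def proj(s,P): return cv2.projectPoints(np.float64([P]),s.r,s.t,s.K,None)[0].ravel()
T=Cam(np.load('top1.npz'));S=Cam(np.load('scene1.npz'))
tc=lambda u,v:(195+u/5-.4,120+v/5-.4)
sc=lambda u,v:(170+u/5-.4,150+v/5-.4)
E
python3 - <<'E'
from h import *
from scipy.optimize import least_squares
obs=[(T,tc(607,291),(80,-150,12)),(T,tc(569,526),(-80,-150,12)),(T,tc(560,298),(66,-120,24)),(T,tc(528,502),(-66,-120,24)),
(S,sc(150,242),(-66,-120,24)),(S,sc(104,413),(66,-120,24)),(S,sc(107,245),(-80,-150,12)),(S,sc(50,448),(80,-150,12))]
def loc(p):
    x,y,a=p;c,s=np.cos(a),np.sin(a)
    return lambda q:np.array([x+c*q[0]-s*q[1],y+s*q[0]+c*q[1],q[2]])
f=lambda p:np.concatenate([[ (c.ray(u,q[2])-loc(p)(q))[:2]] for c,u,q in obs]).ravel()
r=least_squares(f,[530,0,-.16],loss='soft_l1',f_scale=2);print(r.x,np.degrees(r.x[2]));print(f(r.x).reshape(-1,2).round(1).tolist())
p=r.x;a=p[2];M=np.array([[np.cos(a),-np.sin(a)],[np.sin(a),np.cos(a)]])
inv=lambda w:(M.T@(w[:2]-p[:2])).round(1)
for n,c,u,z in [('hoodT',T,tc(218,222),100),('hoodT',T,tc(185,453),100),('tailT',T,tc(512,333),47),('tailT',T,tc(489,448),47),('sqT',T,tc(332,362),41),
 ('sqS',S,sc(379,310),41),('tailS',S,sc(180,262),47),('tailS',S,sc(160,348),47),('micT',T,tc(158,255),220),('micT',T,tc(142,360),220)]:
    w=c.ray(u,z);print(n,w.round(1),inv(w))
# dark square pixels
for n,c,(x0,y0,x1,y1) in (('top',T,(252,182,272,200)),('scene',S,(238,203,256,222))):
    print(n);print(c.c['img'][y0:y1,x0:x1].sum(2)//3)
E
```

```text
[ 5.90122334e+02 -2.39472230e+01 -1.68548674e-01] -9.657127674044895
[[-2.9, -0.5], [2.0, -0.2], [0.2, -0.1], [-1.1, 0.2], [-2.1, 0.1], [-0.3, -1.0], [2.9, 0.3], [1.3, 1.2]]
hoodT [674.9  63.1 100. ] [ 68.9 100. ]
hoodT [534.7  83.5 100. ] [-72.7  96.6]
tailT [ 610.7 -119.8   47. ] [ 36.4 -91. ]
tailT [ 538.  -104.3   47. ] [-37.9 -88. ]
sqT [593.6  -5.8  41. ] [ 0.3 18.5]
sqS [592.7  -3.4  41. ] [-0.9 20.7]
tailS [ 547.  -111.3   47. ] [-27.8 -93.3]
tailS [ 612.9 -122.2   47. ] [ 38.9 -93. ]
micT [638.5  88.4 220. ] [ 28.9 118.8]
micT [581.8  97.  220. ] [-28.5 117.9]
top
[[113 113 113 113 114 114 114 114 112 112 112 114 114 111 111 112 115 129
  153 166]
 [113 114 113 114 114 114 114 113 114 114 114 114 114 113 113 113 117 133
  155 167]
 [114 114 113 114 114 114 114 114 113 114 113 113 114 114 114 114 120 137
  157 167]
 [114 114 114 114 114 114 114 114 114 114 114 114 114 114 114 115 126 148
  163 166]
 [114 114 114 114 114 114 114 114 114 114 114 114 114 114 115 116 127 151
  163 156]
 [114 115 114 114 114 113 110 109 109 110 112 113 114 114 115 114 122 149
  158 134]
 [115 114 
[... 1742 characters left out ...]
138 141 139 140 139 139]
 [140 127 108 102  99  91  72  62  62  74  99 125 138 139 138 139 140 139]
 [138 126 112 108 108 107  98  91  90  96 111 129 139 140 139 140 140 139]
 [139 135 131 130 130 129 127 124 121 124 128 137 140 140 140 140 139 139]
 [139 139 140 140 139 139 139 137 136 137 137 140 140 140 139 141 139 139]
 [139 140 139 141 140 140 141 140 140 140 139 141 140 140 140 140 140 138]
 [140 140 140 140 140 140 140 141 140 141 140 140 140 140 141 140 140 140]
 [141 140 141 140 141 141 140 140 139 140 140 140 140 141 139 140 140 140]
 [140 141 142 142 143 143 141 141 142 141 142 142 142 142 140 140 141 141]
 [132 136 136 139 140 140 139 137 136 139 137 138 138 138 136 135 136 136]]
```

Run:
```python
from h import *
a=np.radians(-9.2);p=np.array([590.1,-23.9]);M=np.array([[np.cos(a),-np.sin(a)],[np.sin(a),np.cos(a)]])
for c,u in((T,(259.8,191.7)),(S,(245.8,211.5))):
    w=c.ray(u,43);print(w.round(1),M.T@(w[:2]-p))
from workcell import robot
s=robot.read_state();R=cv2.Rodrigues(s['tcp_rot'])[0];print(R.round(3))
```

```text
[594.4  -1.9  43. ] [ 0.72430934 22.35636019]
[594.4  -2.4  43. ] [ 0.8452752  21.89510036]
[[-0.911  0.413 -0.001]
 [ 0.413  0.911 -0.001]
 [ 0.    -0.001 -1.   ]]
```

```bash
python3 -m inch '[[-1,22,-55,3,0,0,-74.8],[-1,22,-55,3,0,0,-74.8],[-1,22,-55,3,0,0,-74.8],[-1,22,-55,3,0,0,-74.8],[-1,22,-55,3,0,0,-74.8],[-1,22,-55,3,0,0,-74.8],[-1,22,-55,3,0,0,-74.8],[-1,22,-55,3,0,0,-74.8]]'; python3 -c "
from workcell import robot
s=robot.read_state();print(s)"
```

```text
time: 1.1
tcp_pos: [444.0, 103.6, 278.8]
tcp_rot: [2.395, 2.033, 0.0]
contact_force: [0.6, 0.4, -0.1]
grip_width: 0.1
grip_force: 0.0
{'time': 1.1, 'joint_pos': array([8.41735901e-02, 2.19518675e-01, 1.91937926e+00, 5.49246464e-05,
       1.00245715e+00, 2.47299704e-01]), 'dq': array([-1.08371955,  0.03844149, -0.13102512, -0.00165564,  0.08867618,
       -1.14837672]), 'tau': array([  8.43365908, -43.50220799, -22.210899  ,  -0.05397779,
         0.0460204 ,   3.00191514]), 'tcp_pos': array([443.9509139 , 103.60243007, 278.75669065]), 'tcp_rot': array([2.39499677e+00, 2.03296943e+00, 3.46005217e-04]), 'contact_force': array([ 0.57931617,  0.3915121 , -0.09738372]), 'ft_torque': array([ 0.03369198, -0.02900412, -0.01265756]), 'grip_force': 0.0, 'grip_width': 0.13946057589655655}
```

```bash
python3 -m inch '[[-1,0,0,0,0,0,0],[-1,0,0,0,0,0,0]]'
```

```text
time: 1.35
tcp_pos: [443.3, 105.6, 278.4]
tcp_rot: [-2.393, -2.035, 0.001]
contact_force: [0.6, 0.4, 1.0]
grip_width: -0.2
grip_force: 0.0
```

```bash
python3 -m inch '[[-1,0,-4.5,0,0,0,0],[-1,3,-8.6,-2,0,0,0],[-1,8,-8.6,-4,0,0,0],[-1,12,-8.6,-8,0,0,0],[-1,15.5,-8.6,-13,0,0,0],[-1,15.5,-8.6,-18.5,0,0,0],[-1,15.5,-8.6,-18.5,0,0,0],[-1,15.5,-8.6,-18.5,0,0,0]]'
python3 - <<'E'
from workcell import robot
import cv2,numpy as np
s=robot.read_state();print(s['tcp_pos'],s['contact_force'])
c=robot.camera('scene');np.savez('s2.npz',**c)
cv2.imwrite('pics/s2.png',cv2.resize(c['img'][140:260,170:330],None,fx=5,fy=5,interpolation=cv2.INTER_CUBIC))
E
```

```text
time: 2.35
tcp_pos: [599.0, 20.7, 95.4]
tcp_rot: [2.39, 2.037, 0.002]
contact_force: [-0.2, -0.0, 0.9]
grip_width: -0.3
grip_force: 0.0
[599.01654434  20.73802793  95.40071092] [-0.15374557 -0.01731138  0.90871502]
```

View pics/s2.png

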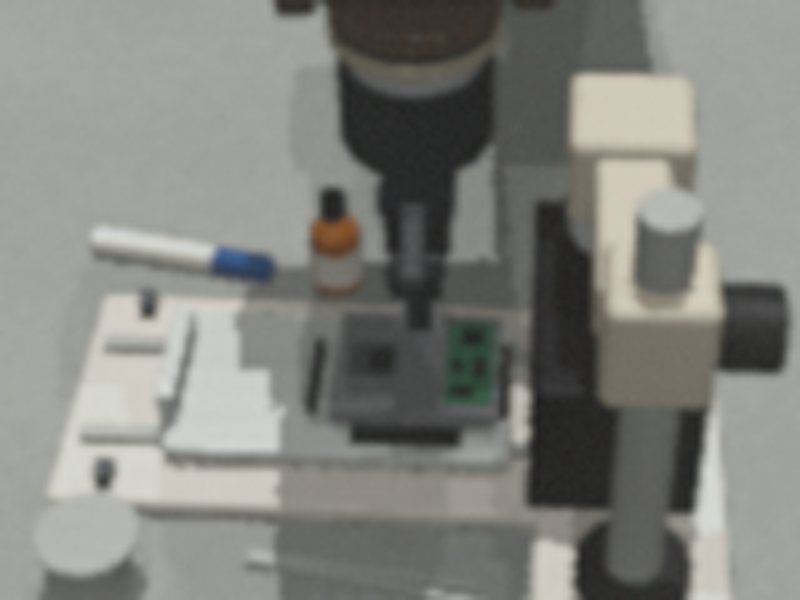

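The fingertip, at crop px (420,325), is over the case between the ridge at (378,358) and the green board. Next I'll feel downwards for the case top.

```bash
python3 -m inch '[[-1,0,0,-1.5,0,0,0],[-1,0,0,-2.5,0,0,0],[-1,0,0,-2.7,0,0,0],[-1,0,0,-2.7,0,0,0]]'; python3 -m inch '[[-1,0,0,-0.1,0,0,0],[-1,0,0,-0.1,0,0,0]]'
```

```text
time: 2.9
tcp_pos: [598.6, 19.5, 66.6]
tcp_rot: [-2.393, -2.036, 0.0]
contact_force: [-0.9, -0.3, -0.7]
grip_width: -0.1
grip_force: 0.0
time: 3.15
tcp_pos: [598.8, 19.5, 66.1]
tcp_rot: [2.392, 2.036, 0.001]
contact_force: [-1.6, -0.5, 4.4]
grip_width: -0.0
grip_force: 2.1
```

```bash
python3 -m inch '[[-1,0,0,-0.1,0,0,0],[-1,0,0,-0.1,0,0,0]]'
```

```text
time: 3.4
tcp_pos: [598.9, 19.5, 66.0]
tcp_rot: [2.391, 2.035, 0.002]
contact_force: [-4.3, -0.9, 14.8]
grip_width: -0.2
grip_force: 7.2
```

```bash
python3 -m inch '[[-1,0,0,-0.1,0,0,0],[-1,0,0,-0.1,0,0,0]]'
```

```text
time: 3.65
tcp_pos: [599.1, 19.5, 65.9]
tcp_rot: [2.391, 2.035, 0.003]
contact_force: [-6.0, 0.7, 23.8]
grip_width: 0.2
grip_force: 11.9
```

Contact came at TCP z of about 66.2, so the top is about 44 above the table (+3). I'll back off 3.2 mm, leaving about 0.7 mm clearance, then approach the ridge towards -y.

```bash
python3 -m inch '[[-1,0,0,0.32,0,0,0],[-1,0,0,0.32,0,0,0],[-1,-0.03,-0.2,0.32,0,0,0],[-1,-0.06,-0.4,0.32,0,0,0],[-1,-0.1,-0.6,0.32,0,0,0],[-1,-0.1,-0.6,0.32,0,0,0]]'
```

```text
time: 4.4
tcp_pos: [597.6, 13.4, 66.7]
tcp_rot: [2.393, 2.036, -0.0]
contact_force: [0.6, -0.7, -0.7]
grip_width: 0.1
grip_force: 0.0
```

```bash
for i in 1; do python3 -m inch '[[-1,-0.03,-0.2,0,0,0,0],[-1,-0.03,-0.2,0,0,0,0]]'; done; python3 -m inch '[[-1,-0.03,-0.2,0,0,0,0],[-1,-0.03,-0.2,0,0,0,0]]';python3 -m inch '[[-1,-0.03,-0.2,0,0,0,0],[-1,-0.03,-0.2,0,0,0,0]]'
```

```text
time: 4.65
tcp_pos: [597.3, 11.5, 66.8]
tcp_rot: [2.392, 2.036, 0.0]
contact_force: [-0.0, 0.1, 0.2]
grip_width: -0.2
grip_force: 0.0
time: 4.9
tcp_pos: [597.0, 9.5, 66.9]
tcp_rot: [2.392, 2.036, 0.0]
contact_force: [0.4, 0.2, 0.1]
grip_width: -0.1
grip_force: 0.2
time: 5.15
tcp_pos: [596.7, 7.4, 66.9]
tcp_rot: [2.392, 2.036, 0.0]
contact_force: [-0.3, -0.2, -0.5]
grip_width: -0.0
grip_force: 0.3
```

```bash
python3 -m inch '[[-1,-0.03,-0.2,0,0,0,0],[-1,-0.03,-0.2,0,0,0,0]]'; python3 -m inch '[[-1,-0.03,-0.2,0,0,0,0],[-1,-0.03,-0.2,0,0,0,0]]'
```

```text
time: 5.4
tcp_pos: [596.4, 5.5, 66.8]
tcp_rot: [2.392, 2.036, -0.0]
contact_force: [0.2, 0.2, 0.8]
grip_width: -0.2
grip_force: 0.3
time: 5.65
tcp_pos: [596.0, 3.4, 66.8]
tcp_rot: [-2.392, -2.036, 0.0]
contact_force: [-0.2, 0.2, 0.9]
grip_width: -0.2
grip_force: 0.3
```

Run:
```python
from workcell import robot
import cv2,numpy as np
c=robot.camera('scene');np.savez('s3.npz',**c)
a=np.load('s2.npz')['img'][185:235,215:285];b=c['img'][185:235,215:285]
cv2.imwrite('pics/s3.png',np.vstack([cv2.resize(i,None,fx=8,fy=6,interpolation=cv2.INTER_CUBIC) for i in (a,b)]))
```

```text
(no output)
```

View pics/s3.png

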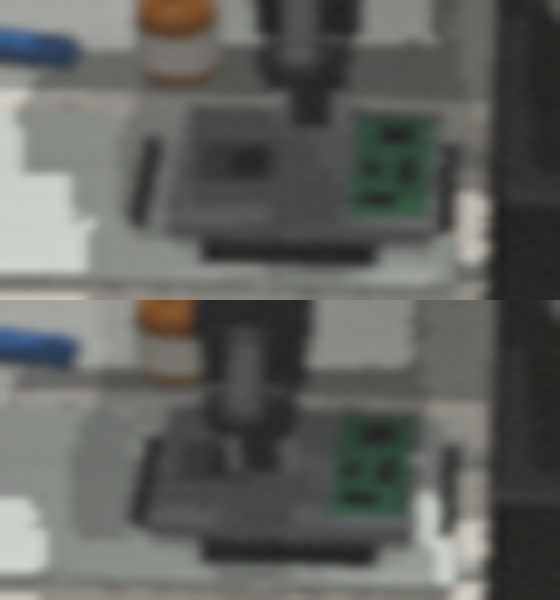

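Comparing the two (before above, after below), the board's left edge moved from px 352 to 335. The finger is therefore behind the ridge and is taking up the unit's play. I'll keep pushing.

```bash
python3 -m inch '[[-1,-0.03,-0.2,0,0,0,0],[-1,-0.03,-0.2,0,0,0,0]]'; python3 -m inch '[[-1,-0.016,-0.1,0,0,0,0],[-1,-0.016,-0.1,0,0,0,0]]'; python3 -m inch '[[-1,-0.016,-0.1,0,0,0,0],[-1,-0.016,-0.1,0,0,0,0]]'
```

```text
time: 5.95
tcp_pos: [595.8, 1.5, 66.8]
tcp_rot: [2.392, 2.036, 0.0]
contact_force: [-0.3, 1.0, -0.9]
grip_width: 0.1
grip_force: 0.5
time: 6.2
tcp_pos: [595.6, 0.5, 66.8]
tcp_rot: [2.392, 2.036, 0.0]
contact_force: [0.1, 1.7, -0.7]
grip_width: 0.2
grip_force: 0.7
time: 6.45
tcp_pos: [595.4, -0.5, 66.8]
tcp_rot: [2.392, 2.036, -0.0]
contact_force: [-1.9, 1.2, 0.7]
grip_width: -0.1
grip_force: 0.8
```

```bash
python3 -m inch '[[-1,-0.016,-0.1,0,0,0,0],[-1,-0.016,-0.1,0,0,0,0]]'; python3 -m inch '[[-1,-0.016,-0.1,0,0,0,0],[-1,-0.016,-0.1,0,0,0,0]]'; python3 -m inch '[[-1,-0.016,-0.1,0,0,0,0],[-1,-0.016,-0.1,0,0,0,0]]'
```

```text
time: 6.7
tcp_pos: [595.3, -1.5, 66.8]
tcp_rot: [2.392, 2.036, -0.0]
contact_force: [0.2, 1.4, 0.4]
grip_width: 0.1
grip_force: 0.8
time: 6.95
tcp_pos: [595.2, -2.5, 66.8]
tcp_rot: [2.392, 2.036, 0.0]
contact_force: [-0.9, 1.8, 0.7]
grip_width: 0.1
grip_force: 0.8
time: 7.2
tcp_pos: [595.0, -3.5, 66.8]
tcp_rot: [2.392, 2.036, 0.0]
contact_force: [-0.1, 2.2, 0.7]
grip_width: -0.3
grip_force: 0.8
```

```bash
python3 -m inch '[[-1,-0.032,-0.2,0,0,0,0],[-1,-0.032,-0.2,0,0,0,0]]'; python3 -m inch '[[-1,-0.016,-0.1,0,0,0,0],[-1,-0.016,-0.1,0,0,0,0]]'; python3 -m inch '[[-1,-0.016,-0.1,0,0,0,0],[-1,-0.016,-0.1,0,0,0,0]]';python3 -m inch '[[-1,-0.016,-0.1,0,0,0,0],[-1,-0.016,-0.1,0,0,0,0]]'
```

```text
time: 7.45
tcp_pos: [594.7, -5.6, 66.8]
tcp_rot: [2.392, 2.036, 0.0]
contact_force: [-1.0, 1.2, 0.9]
grip_width: -0.5
grip_force: 0.7
time: 7.7
tcp_pos: [594.5, -6.5, 66.8]
tcp_rot: [2.392, 2.036, 0.0]
contact_force: [-0.5, 0.5, 1.3]
grip_width: -0.0
grip_force: 0.8
time: 7.95
tcp_pos: [594.3, -7.5, 66.8]
tcp_rot: [2.392, 2.036, -0.0]
contact_force: [-1.2, 1.0, 0.7]
grip_width: 0.1
grip_force: 0.8
time: 8.2
tcp_pos: [594.2, -8.5, 66.8]
tcp_rot: [2.392, 2.036, 0.0]
contact_force: [-1.7, 2.0, 0.8]
grip_width: 0.4
grip_force: 0.8
```

```bash
python3 -m inch '[[-1,-0.032,-0.2,0,0,0,0],[-1,-0.032,-0.2,0,0,0,0]]'; python3 -m inch '[[-1,-0.032,-0.2,0,0,0,0],[-1,-0.032,-0.2,0,0,0,0]]'; python3 -m inch '[[-1,-0.032,-0.2,0,0,0,0],[-1,-0.032,-0.2,0,0,0,0]]'
python3 - <<'E'
from workcell import robot
import cv2,numpy as np
c=robot.camera('scene');np.savez('s4.npz',**c)
a=np.load('s3.npz')['img'][180:240,180:285];b=c['img'][180:240,180:285]
cv2.imwrite('pics/s4.png',np.vstack([cv2.resize(i,None,fx=7,fy=5,interpolation=cv2.INTER_CUBIC) for i in (a,b)]))
E
```

```text
time: 8.45
tcp_pos: [593.9, -10.6, 66.8]
tcp_rot: [2.392, 2.036, 0.0]
contact_force: [-0.3, 1.3, 1.1]
grip_width: -0.2
grip_force: 0.7
time: 8.7
tcp_pos: [593.5, -12.6, 66.8]
tcp_rot: [2.392, 2.036, -0.0]
contact_force: [-1.5, 1.1, 1.2]
grip_width: 0.1
grip_force: 0.7
time: 8.95
tcp_pos: [593.2, -14.6, 66.8]
tcp_rot: [2.392, 2.036, 0.0]
contact_force: [-1.8, 0.7, 1.3]
grip_width: -0.2
grip_force: 0.7
```

View pics/s4.png

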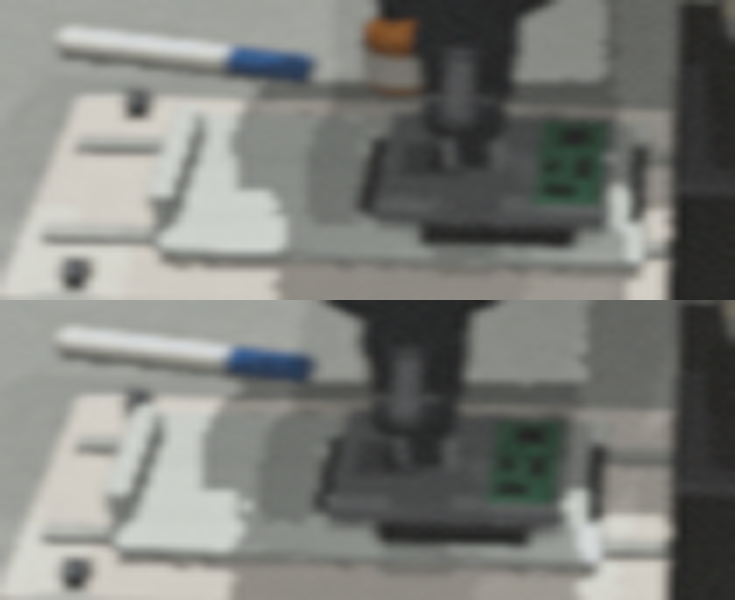

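The stage is sliding out: the tail went from px 160 to 118 between the upper and lower views, roughly 15 mm. I'll continue to the stop.

```bash
python3 -m inch '[[-1,-0.032,-0.2,0,0,0,0],[-1,-0.032,-0.2,0,0,0,0]]'; python3 -m inch '[[-1,-0.032,-0.2,0,0,0,0],[-1,-0.032,-0.2,0,0,0,0]]'; python3 -m inch '[[-1,-0.032,-0.2,0,0,0,0],[-1,-0.032,-0.2,0,0,0,0]]'
```

```text
time: 9.25
tcp_pos: [592.9, -16.6, 66.8]
tcp_rot: [2.393, 2.036, -0.0]
contact_force: [-1.3, 0.4, 1.1]
grip_width: 0.1
grip_force: 0.8
time: 9.5
tcp_pos: [592.6, -18.3, 66.8]
tcp_rot: [-2.393, -2.036, -0.001]
contact_force: [-0.8, 4.5, 1.4]
grip_width: -0.0
grip_force: 2.1
time: 9.75
tcp_pos: [592.3, -20.5, 66.9]
tcp_rot: [2.392, 2.036, 0.0]
contact_force: [0.3, 3.9, 1.9]
grip_width: -0.0
grip_force: 1.5
```

```bash
python3 -m inch '[[-1,-0.032,-0.2,0,0,0,0],[-1,-0.032,-0.2,0,0,0,0]]'; python3 -m inch '[[-1,-0.016,-0.1,0,0,0,0],[-1,-0.016,-0.1,0,0,0,0]]'; python3 -m inch '[[-1,-0.016,-0.1,0,0,0,0],[-1,-0.016,-0.1,0,0,0,0]]'; python3 -m inch '[[-1,-0.016,-0.1,0,0,0,0],[-1,-0.016,-0.1,0,0,0,0]]'
```

```text
time: 10.0
tcp_pos: [592.0, -22.9, 66.8]
tcp_rot: [2.392, 2.036, -0.0]
contact_force: [0.6, -0.1, -0.3]
grip_width: -0.1
grip_force: 0.0
time: 10.25
tcp_pos: [591.8, -23.6, 66.8]
tcp_rot: [2.392, 2.036, -0.0]
contact_force: [0.1, -0.0, 0.6]
grip_width: 0.0
grip_force: 0.0
time: 10.5
tcp_pos: [591.6, -24.5, 66.8]
tcp_rot: [2.392, 2.036, 0.0]
contact_force: [0.6, 0.4, 0.2]
grip_width: -0.1
grip_force: 0.0
time: 10.75
tcp_pos: [591.5, -25.4, 66.8]
tcp_rot: [2.392, 2.036, 0.0]
contact_force: [-0.2, 0.6, 0.1]
grip_width: 0.2
grip_force: 0.3
```

It snapped over, since the force is gone. I'll push on slightly to confirm the end stop.

```bash
python3 -m inch '[[-1,-0.016,-0.1,0,0,0,0],[-1,-0.016,-0.1,0,0,0,0]]'; python3 -m inch '[[-1,-0.016,-0.1,0,0,0,0],[-1,-0.016,-0.1,0,0,0,0]]'
```

```text
time: 11.0
tcp_pos: [591.4, -26.2, 66.9]
tcp_rot: [-2.392, -2.036, -0.001]
contact_force: [0.9, 4.0, 1.8]
grip_width: 0.3
grip_force: 1.7
time: 11.25
tcp_pos: [591.3, -26.9, 67.0]
tcp_rot: [-2.392, -2.036, -0.001]
contact_force: [0.9, 6.7, 2.1]
grip_width: 0.1
grip_force: 3.3
```

Firm stop at about 8 mm of travel, so the switch is fully on. I'll back off, lift, move out behind the tail and look.

```bash
python3 -m inch '[[-1,0.03,0.3,0.1,0,0,0],[-1,0.05,0.3,2,0,0,0],[-1,0.05,0.3,6,0,0,0],[-1,-0.8,-4,8,0,0,0],[-1,-1.6,-9,8,0,0,0],[-1,-2.3,-13.1,8,0,0,0],[-1,-2.3,-13.1,8,0,0,0],[-1,-2.3,-13.1,8,0,0,0]]'
python3 - <<'E'
from workcell import robot
import cv2,numpy as np
s=robot.read_state();print(s['tcp_pos'],s['contact_force'])
c=robot.camera('scene');np.savez('s5.npz',**c)
cv2.imwrite('pics/s5.png',cv2.resize(c['img'][160:240,165:285],None,fx=6,fy=6,interpolation=cv2.INTER_CUBIC))
E
```

```text
time: 12.25
tcp_pos: [568.0, -158.2, 146.7]
tcp_rot: [-2.393, -2.036, 0.0]
contact_force: [0.8, 0.0, -0.5]
grip_width: -0.1
grip_force: 0.0
[ 568.02539703 -158.23435579  146.70224182] [ 0.77297991  0.01096123 -0.52749654]
```

View pics/s5.png

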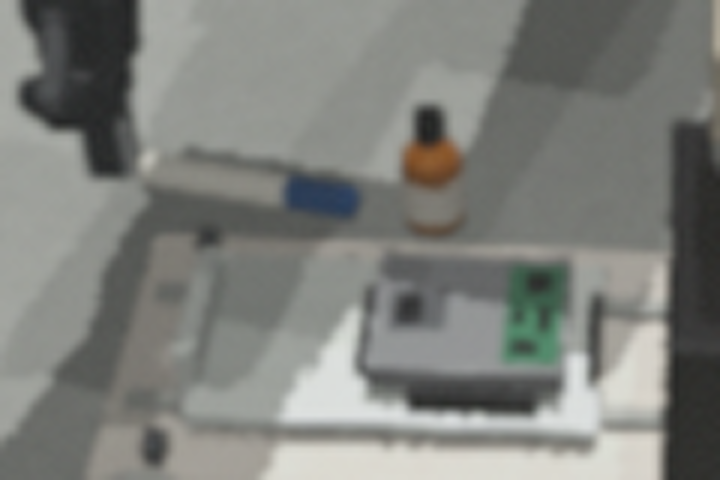

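The black ridge is now on the -y side of the dark square, at crop px about (403,308), so the switch is on. The tail's outer edge runs from about (197,258) to (178,355). The tool is clear of it.

Run:
```python
from h import *
a=np.radians(-9.2);p=np.array([590.1,-23.9]);M=np.array([[np.cos(a),-np.sin(a)],[np.sin(a),np.cos(a)]])
for u in((197,258),(178,355)):
    w=S.ray((165+u[0]/6-.4,160+u[1]/6-.4),47);print(w,M.T@(w[:2]-p))
w=np.array([568.0,-158.2]);print(M.T@(w-p))
for y in(-140,-129,19,20,21): print(y,p+M@[0,y])
```

```text
[ 546.65615408 -134.01641736   47.        ] [ -25.27945221 -115.64576264]
[ 608.84091695 -141.63681151   47.        ] [  37.32374002 -113.22595632]
[  -0.34366795 -136.10577465]
-140 [ 567.71663372 -162.09907711]
-129 [ 569.47532679 -151.24057819]
19 [593.13774257  -5.14441096]
20 [593.29762375  -4.1572747 ]
21 [593.45750494  -3.17013843]
```

```bash
python3 -m inch '[[-1,0,0,-5,0,0,0],[-1,0,0,-8,0,0,0],[-1,0,0,-9.5,0,0,0],[-1,0,0,-9.5,0,0,0],[-1,0.06,0.4,-9.5,0,0,0],[-1,0.13,0.8,-9.5,0,0,0],[-1,0.19,1.2,-9.5,0,0,0],[-1,0.19,1.2,-9.5,0,0,0]]'
```

```text
time: 13.3
tcp_pos: [570.2, -146.1, 52.2]
tcp_rot: [2.392, 2.036, 0.001]
contact_force: [0.0, -0.6, -0.4]
grip_width: 0.0
grip_force: 0.0
```

```bash
python3 -m inch '[[-1,0.05,0.3,0,0,0,0],[-1,0.1,0.6,0,0,0,0],[-1,0.15,0.9,0,0,0,0],[-1,0.19,1.2,0,0,0,0],[-1,0.24,1.5,0,0,0,0],[-1,0.29,1.8,0,0,0,0],[-1,0.29,1.8,0,0,0,0]]'
```

```text
time: 14.18
tcp_pos: [572.7, -128.0, 51.7]
tcp_rot: [-2.392, -2.036, 0.0]
contact_force: [-0.5, 0.3, 1.2]
grip_width: -0.1
grip_force: 0.0
```

Run:
```python
from workcell import robot
import cv2,numpy as np
s=robot.read_state();print(s['tcp_pos'],s['contact_force'])
c=robot.camera('scene');np.savez('s6.npz',**c)
cv2.imwrite('pics/s6.png',cv2.resize(c['img'][160:240,165:285],None,fx=6,fy=6,interpolation=cv2.INTER_CUBIC))
```

```text
[ 572.74938412 -127.99863589   51.65818882] [-0.47189216  0.30146854  1.18374206]
```

View pics/s6.png

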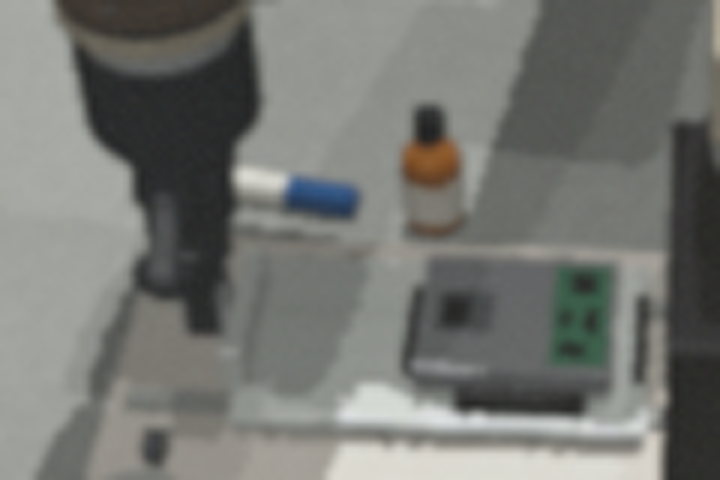

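The stage is moving with the finger: the nest edge went from px 368 to 412, and the ridge is still at the on end. Continuing.

```bash
python3 -m inch '[[-1,0.08,0.5,0,0,0,0],[-1,0.16,1,0,0,0,0],[-1,0.24,1.5,0,0,0,0],[-1,0.32,2,0,0,0,0],[-1,0.4,2.5,0,0,0,0],[-1,0.49,3,0,0,0,0],[-1,0.57,3.5,0,0,0,0],[-1,0.65,4,0,0,0,0]]'; python3 -m inch '[[-1,0.08,0.5,0,0,0,0],[-1,0.16,1,0,0,0,0],[-1,0.24,1.5,0,0,0,0],[-1,0.32,2,0,0,0,0],[-1,0.4,2.5,0,0,0,0],[-1,0.49,3,0,0,0,0],[-1,0.57,3.5,0,0,0,0],[-1,0.65,4,0,0,0,0]]'
```

```text
time: 15.22
tcp_pos: [579.6, -88.1, 51.8]
tcp_rot: [2.392, 2.036, 0.0]
contact_force: [0.3, -2.1, -2.2]
grip_width: -0.2
grip_force: 1.1
time: 16.23
tcp_pos: [586.0, -48.1, 51.9]
tcp_rot: [2.392, 2.036, 0.0]
contact_force: [0.9, -2.2, 1.2]
grip_width: -0.1
grip_force: 1.1
```

```bash
python3 -m inch '[[-1,0.06,0.4,0,0,0,0],[-1,0.13,0.8,0,0,0,0],[-1,0.19,1.2,0,0,0,0],[-1,0.26,1.6,0,0,0,0],[-1,0.29,1.8,0,0,0,0]]'; python3 -m inch '[[-1,0.03,0.2,0,0,0,0],[-1,0.05,0.3,0,0,0,0]]'
```

```text
time: 16.85
tcp_pos: [588.9, -30.2, 51.8]
tcp_rot: [2.392, 2.036, 0.0]
contact_force: [0.8, -2.2, -0.2]
grip_width: 0.2
grip_force: 1.0
time: 17.1
tcp_pos: [589.3, -27.3, 51.8]
tcp_rot: [-2.392, -2.036, 0.0]
contact_force: [0.7, -2.0, 0.9]
grip_width: 0.1
grip_force: 1.0
```

```bash
python3 -m inch '[[-1,0.03,0.2,0,0,0,0],[-1,0.03,0.2,0,0,0,0]]'
```

```text
time: 17.35
tcp_pos: [589.5, -25.2, 51.8]
tcp_rot: [-2.392, -2.036, 0.0]
contact_force: [0.9, -0.0, 0.6]
grip_width: -0.5
grip_force: 0.1
```

```bash
python3 -m inch '[[-1,0.03,0.2,0,0,0,0],[-1,0.03,0.2,0,0,0,0]]'; python3 -m inch '[[-1,0.03,0.2,0,0,0,0],[-1,0.03,0.2,0,0,0,0]]'
```

```text
time: 17.6
tcp_pos: [589.9, -23.2, 51.8]
tcp_rot: [-2.392, -2.036, 0.0]
contact_force: [-0.4, 0.5, -0.1]
grip_width: 0.1
grip_force: 0.1
time: 17.85
tcp_pos: [590.2, -21.2, 51.7]
tcp_rot: [-2.392, -2.036, 0.0]
contact_force: [0.6, -0.2, 0.7]
grip_width: 0.1
grip_force: 0.2
```

```bash
python3 -m inch '[[-1,0.03,0.2,0,0,0,0],[-1,0.03,0.2,0,0,0,0]]'
```

```text
time: 18.1
tcp_pos: [590.3, -20.5, 51.8]
tcp_rot: [2.392, 2.036, -0.002]
contact_force: [-2.6, -10.9, -0.6]
grip_width: -0.1
grip_force: 5.8
```

Firm stop at TCP station y of about 3.4. Adding the 11 mm half-width puts the tail at +14.4, against about +16 expected at home. I'll press a touch more, retreat, then check with the top view.

```bash
python3 -m inch '[[-1,0.01,0.05,0,0,0,0],[-1,0.01,0.05,0,0,0,0]]'; python3 -m inch '[[-1,-0.1,-0.6,0,0,0,0],[-1,-0.5,-3,0,0,0,0],[-1,-1,-6,4,0,0,0],[-1,-2,-11,9,0,0,0],[-1,-3,-16,13,0,0,0],[-1,-3,-20,13,0,0,0],[-1,-3,-20,13,0,0,0],[-1,-3,-20,13,0,0,0]]'
python3 - <<'E'
from workcell import robot
from h import *
s=robot.read_state();print(s['tcp_pos'],s['contact_force'])
c=robot.camera('top');d=robot.camera('scene')
a=cv2.resize(c['img'][130:230,195:325],(780,600)[0:2] and (390,300),interpolation=cv2.INTER_CUBIC)
b=cv2.resize(d['img'][165:245,170:274],(390,300),interpolation=cv2.INTER_CUBIC)
cv2.imwrite('pics/end.png',np.hstack([a,b]))
E
```

```text
time: 18.35
tcp_pos: [590.3, -20.4, 51.8]
tcp_rot: [2.392, 2.036, -0.002]
contact_force: [-2.6, -15.1, 0.1]
grip_width: -0.1
grip_force: 7.7
time: 19.35
tcp_pos: [560.4, -218.5, 181.5]
tcp_rot: [-2.392, -2.035, -0.0]
contact_force: [-0.2, 0.9, 0.8]
grip_width: 0.1
grip_force: 0.0
[ 560.40158116 -218.52949316  181.51271979] [-0.18317464  0.9047604   0.82748526]
```

View pics/end.png

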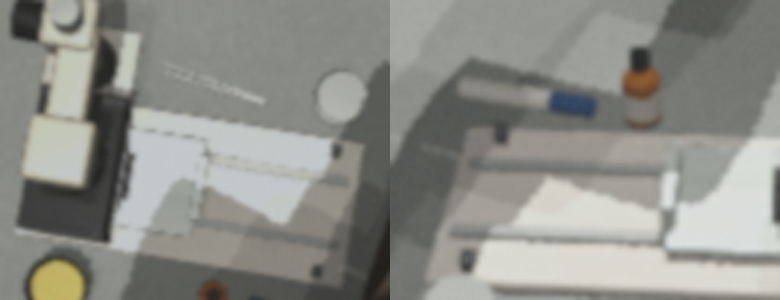

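The unit is under the hood, the tail lip is at left-panel px about (203,190), and the bystanders haven't moved. Handing in.

```bash
python3 -c "
from workcell import robot
print(robot.hand_in())"
```

```text
the job is handed in; nothing more can be done
None
```

I switched the battery unit on, then pushed the stage home under the hood against its stop and handed the job in at about 19.5 s. The ridge last showed on early in the push and is now hidden under the hood. The highest force was about 25 N, and the bystanders in the last view hadn't moved.

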